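Lay the seed jar in the tipping stand and point it at the loaf

TASK

First turn the empty tipping stand (it has a red handle) until it faces the wooden board squarely. Then move the white seed jar, kept upright, off the board and onto the stand's foot plate, right back into the green V, and gently tip stand and jar over to the stop so that the jar lies on its side in the cradle. Leave the stand turned so that the jar's lid points at the middle of the oval basket with the loaf in it, and leave everything else on the table where it is.

Things in the scene. Friction and masses are not known exactly. Their poses are not given: they have to be found in the camera images.
- jar: The seed jar: white ceramic with a blue band and a brown cork lid, starts standing upright on the wooden board. Body 84 across and 88 high, a short shoulder up to 100, then the lid 72 across up to 125 (total height 125); 0.3 to 0.65 kg. Origin: centre of its underside; z runs up its axis to the lid.
- station: Fixed wooden loading board with the tipping stand at its end, one unit. Origin: on the table, on the stand's vertical swivel axis. The board (130 wide along y, top 40 above the table) spans x = -290 to -100; +x points from board to stand. Stand: turntable disc 132 across; two aluminium cheeks 60 either side (40 long, 70 high) carry the tilt axis, which crosses the swivel axis 54 above the table.
- swivel (a joint): Turn of the whole stand about its vertical axis, rad, positive counterclockwise seen from above, -1.35 to 1.35. At 0 the open front of the cradle faces squarely to the board and the foot plate lies beside the board's end (7 mm gap, 1 mm lower). Stiff: it stays where it is left (about 0.25 N m).
- tilt (a joint): Tilt of the cradle about its level axis (the stand's own y), rad. 0: foot plate level, V back upright. Grows as the back leans away from the board, to the stop at 1.571, where the jar in it lies on its side. Damped, little friction: pushing the upper part of a jar standing in it tips it; loaded, it balances near 0.8 and beyond that sinks slowly to the stop by itself.
- turntable (a point): Centre of the stand's turntable top, on the swivel axis, 19 above the table. Turns with the stand: its x is where the lid of the laid jar points; y to the left of that; z up.
- handle (a point): Top part of the stand's swivel handle, an upright post with a red grip (20 across, from 72 to 102 above the table; steel post 14 across below). The point is on its axis, 90 above the table. It stands 115 from the swivel axis, on the turntable's -y side, and turns with the stand.
- seat (a point): Middle of the cradle's steel foot plate (94 x 94), on its top face, 50 to the board side of the tilt axis: where the middle of the jar's underside sits when the jar touches both wings of the upright green V back (100 high, wings 90 degrees apart). Turns and tilts with the cradle; z runs along the V back (up when the tilt is 0).
- loaf_basket: Oval woven basket with a brown loaf in it, 184 x 140, rim 62 high, loaf top about 97 high; fixed. Origin: centre of its underside.
- empty_basket: Round straw basket, empty, 170 across, 60 high; fixed. Origin: centre of its underside.
- scraper: Bystander: flat blue plastic dough scraper, 120 x 95 x 5. Origin: centre of its underside.
- loaf: Bystander: round floured loaf lying on the table, 156 across, 58 high. Origin: centre of its underside.
- cutter: Bystander: steel ring cutter, 80 across, 35 high. Origin: centre of its underside.
- pin: Bystander: rolling pin lying on the table, 48 thick, 290 long over its handles (along its x). Origin: centre of its underside.
- brush: Bystander: pastry brush lying flat, 180 long. Origin: centre of its underside.
- mug: Bystander: blue mug, 76 across, 85 high. Origin: centre of its underside.
There are look-alikes about, which are no part of the job. What is meant by the jar is not yellow, and is the larger of those in its own colour.

How it is judged:
By the outcome, as a careful person would: the job done as asked, in the order asked, and still so for the second after the job is handed in, with the robot touching nothing.
It also fails if it takes over 72 s, if anything falls off the work surface, if the arm or the gripper's body presses on something with over 40 N, if the wrist force passes 120 N, or if a joint passes its speed limit or range.

ROBOT

A 6-joint arm with a two-finger parallel gripper is mounted at the origin on the work surface. World frame = base frame: x ahead of the robot, y to its left, z up, the work surface at z = 0. Lengths are in m, angles in degrees, forces in N, time in s.
With the tool pointing down it reaches from about 0.275 to 0.85 m from the base axis. Payload 19 kg.
Tool frame: the origin (TCP) lies midway between the tips of the shut fingers; the grasp point (between the pads) lies 19 mm behind it (ctrl.grip_point_offset is the distance from the TCP to the grasp point, in m); z points along the fingers, y is the line along which they close (so a half turn about z gives the same grasp; the last joint's range is limited). The gripper opens to 85 mm and grips with 20 to 120 N. Pads are 22 mm wide; open, the fingers measure 114 mm over their backs; the gripper's body (76 mm by 85 mm) begins 54 mm behind the grasp point. The pads swing forward as they close: fully open they stand 13 mm farther back than shut.
Start: joints at [-7.678, 8.623, 82.357, -0, 89.026, -7.678], TCP at [0.575, -0, 0.231] pointing down, gripper open.
Joint ranges: [-160.23, 160.23], [-39.13, 120.54], [6.94, 153.29], [-79.49, 259.48], [9.18, 160.14], [-161.06, 161.06]. Speed limits (degrees/s): [108.29, 108.29, 127.2, 172.46, 172.46, 172.46].

INTERFACE

Orientations are given as [roll, pitch, yaw] about the fixed x, y, z axes, in that order (R = Rz(yaw) Ry(pitch) Rx(roll)).
In Python, from bench import readout, cams, workorder, ctrl gives the robot as it stands.
- The arm moves only by the shell command python3 -m inch 'ROWS' [OPENING] [FORCE]. ROWS is a JSON object of lists of equal length, an entry for each row: "delta_pos": the shift along the tool's x, y, z in m, a list of three; "turn": the turn, a rotation vector about the tool's x, y, z in degrees, a list of three. In form: {"delta_pos": [[x, y, z], ...], "turn": [[ax, ay, az], ...]}. A call has 1 to 5 rows; each row shifts and turns the commanded pose from where the row before left it, along the tool's axes as they then stand; what a row does not reach is not made up. A row lasts 1/12 s, in which the tool goes at most 41.7 mm and 7.16 degrees, less where a joint would pass 70% of its speed; a pose out of reach is approached as far as the arm can. A call is refused whole if a number of a shift passes 0.0417 or a number of a turn 7.16, either way. A call with a gripper value outside its range is refused whole. OPENING is the finger opening in m, from 0 to 0.0854, set as the call begins (- or left out, the last holds). The fingers move at their own pace and stop on an object; FORCE is the grip in N (left out, the last holds). Time passes only in rows, so rows that do not move let the fingers close. It gives the time, the measured TCP pose, the force, the opening and the grip force at its end, in the units of the state.
- readout.read_state(): the state, without advancing time (a new reading comes with each control period).
- cams.camera(name): name is "scene" or "side" or "wrist"; returns the picture (480x640x3 uint8, red, green, blue); there is no depth.
- cams.calibration(name): a dict with "fx", "fy", "cx", "cy" (pixels), "origin" and "rotation" of the camera in the world. Camera axes: x right, y down, z forward; pixel columns grow to the right and rows downward; lengths in m; the calibration is good to about 2 mm. A picture is of the moment at which its call begins: read the wrist's pose just before it. calibration takes no time and is no camera call; for the wrist camera it gives the pose at the moment of the call.
- workorder.job_done(): hands the job in; it is judged then, once.
The state is a dict: "time": time; "joint_positions": joint angles; "qd": joint speeds; "effort": joint torques, N m; "position": TCP position; "tool_rot": TCP orientation; "force": force on the tool from outside, world axes, zero at the start; "wrist_torque": the same for the moment, N m; "grip_width": finger opening in m; "finger_force": force on a finger pad.
Only numpy, scipy, OpenCV 4.12 (cv2) and the standard library are available. Lean on these libraries where they do the work, as an engineer would, in place of code of your own. Each camera call takes 0.05 s, during which the arm holds its last target. There are 200 camera calls.

## Working session

There is one attempt and no reset: what is moved stays moved. The work goes in short steps, Python scripts to look and compute and a shell command to move; the robot and the scene stay as the last step left them, time stands still between calls to the robot, and variables do not carry over. Pictures are saved under pics/ and viewed, at most 10 in all, crops included, and the job is handed in when it is done.

```bash
ls; mkdir -p pics; python3 - <<'E'
from bench import readout,cams
import cv2,json
for n in("scene","side"):
    im=cams.camera(n); cv2.imwrite(f"pics/{n}0.png",im[:,:,::-1]); c=cams.calibration(n); print(n,c)
print(readout.read_state())
E
```

```text
pics
scene {'fx': 480.19742662529916, 'fy': 480.19742662529916, 'cx': 321.58872657792824, 'cy': 246.96789876111788, 'origin': array([ 1.17336492, -0.56969375,  0.8642785 ]), 'rotation': array([-132.77850717,    1.15742218,   46.85664837])}
side {'fx': 529.5883875475262, 'fy': 529.5883875475262, 'cx': 324.88648559654587, 'cy': 236.39955451363417, 'origin': array([ 0.24194723, -1.21889211,  1.01293189]), 'rotation': array([-127.01964236,    0.22740618,  -14.48315202])}
{'time': 0.1, 'joint_positions': array([-7.67566671e+00,  8.64683402e+00,  8.23865701e+01, -1.44826179e-03,
        8.90248355e+01, -7.67809628e+00]), 'qd': array([-0.00588364, -0.05440627, -0.06334703,  0.08815349,  0.01678825,
        0.02912964]), 'effort': array([ 4.39465453e-03, -7.14378047e+01, -5.71798074e+01, -8.77157845e-05,
        7.01135112e-03, -1.30998615e-04]), 'position': array([5.74799072e-01, 1.88035047e-05, 2.30772292e-01]), 'tool_rot': array([-1.79942089e+02, -6.34620326e-03,  9.00024517e+01]), 'force': array([-0.404837  , -0.28064593,  0.17026081]), 'wrist_torque': array([-0.00778181,  0.03146859,  0.01030314]), 'finger_force': 0.0, 'grip_width': 0.08537153070315714}
```

View pics/scene0.png

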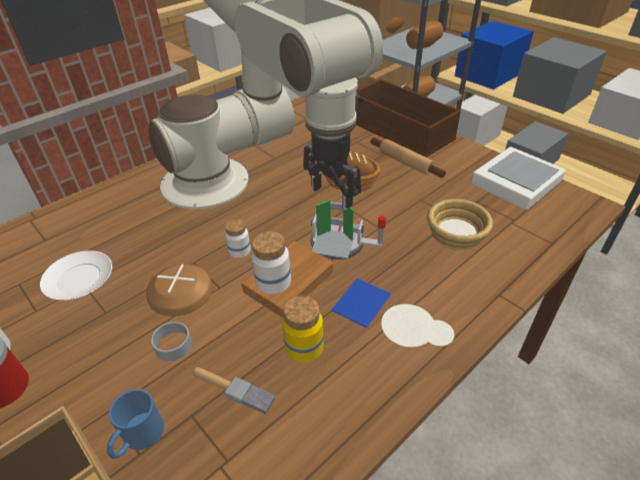

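View pics/side0.png

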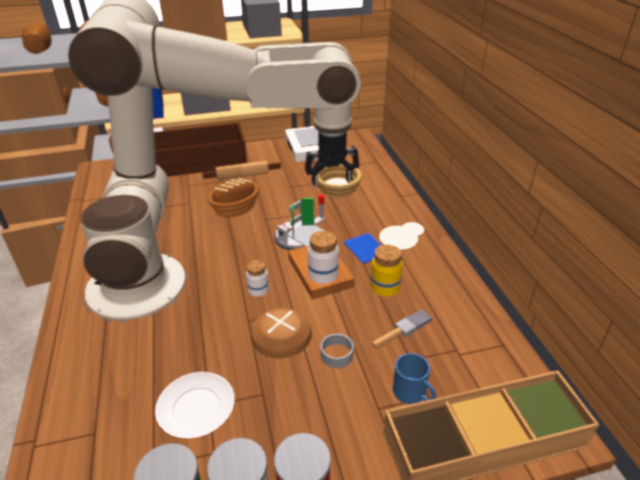

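The scene view shows the white jar on the board (272,265), the stand (338,240) with its red handle (381,222), the loaf basket half hidden at (355,170), and the empty basket (460,222). The side view shows the jar (323,258), the red handle (321,200), the green V (308,212) and the loaf basket (233,195).

```bash
cat > h.py <<'E'
import numpy as np,cv2,json
from scipy.spatial.transform import Rotation as R
from bench import readout,cams
def rot(c):
    r=np.array(c['rotation']); return r if r.shape==(3,3) else R.from_euler('xyz',r,degrees=True).as_matrix()
def ray(c,p):
    d=rot(c)@np.array([(p[0]-c['cx'])/c['fx'],(p[1]-c['cy'])/c['fy'],1.]); return np.array(c['origin']),d/np.linalg.norm(d)
def onz(c,p,z):
    o,d=ray(c,p); return o+d*(z-o[2])/d[2]
def tri(*cp):
    A=np.zeros((3,3));b=np.zeros(3);rs=[ray(c,p) for c,p in cp]
    for o,d in rs: M=np.eye(3)-np.outer(d,d);A+=M;b+=M@o
    x=np.linalg.solve(A,b); return x,max(np.linalg.norm((np.eye(3)-np.outer(d,d))@(x-o)) for o,d in rs)
def proj(c,X):
    q=(np.atleast_2d(X)-c['origin'])@rot(c); return np.c_[c['fx']*q[:,0]/q[:,2]+c['cx'],c['fy']*q[:,1]/q[:,2]+c['cy']]
def shot(n,f):
    c=cams.calibration(n); im=cams.camera(n)[:,:,::-1].copy(); cv2.imwrite(f"pics/{f}.png",im); json.dump({k:np.array(v).tolist() for k,v in c.items()},open(f"pics/{f}.json","w")); return c,im
def load(f): return json.load(open(f"pics/{f}.json")),cv2.imread(f"pics/{f}.png")
E
python3 - <<'E'
from h import *
np.set_printoptions(precision=4,suppress=True)
S=cams.calibration("scene");D=cams.calibration("side")
for n,c in(("scene0",S),("side0",D)):json.dump({k:np.array(v).tolist() for k,v in c.items()},open(f"pics/{n}.json","w"))
for nm,a,b in(("lid",(269,238),(323,238)),("grip top",(382,216),(321,198)),("loafb",(358,168),(233,190)),("empty",(460,215),(339,176))):
    print(nm,tri((S,a),(D,b)))
c,im=shot("wrist","w0");print(c)
a=cv2.resize(cv2.imread("pics/scene0.png")[185:325,220:420],None,fx=2,fy=2,interpolation=3)
b=cv2.resize(cv2.imread("pics/side0.png")[170:310,200:400],None,fx=2,fy=2,interpolation=3)
w=cv2.resize(im,(400,300))
o=np.zeros((600,800,3),np.uint8);o[:280,:400]=a;o[:280,400:]=b;o[300:,:400]=w
cv2.imwrite("pics/m0.png",o)
E
```

```text
lid (array([ 0.5131, -0.1292,  0.1646]), np.float64(0.003354689472334042))
grip top (array([0.5821, 0.1701, 0.094 ]), np.float64(0.004725913622810632))
loafb (array([0.3216, 0.3616, 0.0383]), np.float64(0.006114371949453307))
empty (array([0.694 , 0.3551, 0.0547]), np.float64(0.006300340025145974))
{'fx': 401.52444035108607, 'fy': 401.52444035108607, 'cx': 323.06624975566854, 'cy': 236.54257909770777, 'origin': array([0.5744, 0.0668, 0.3743]), 'rotation': array([164.7458,   0.0177,  -0.0484])}
```

View pics/m0.png

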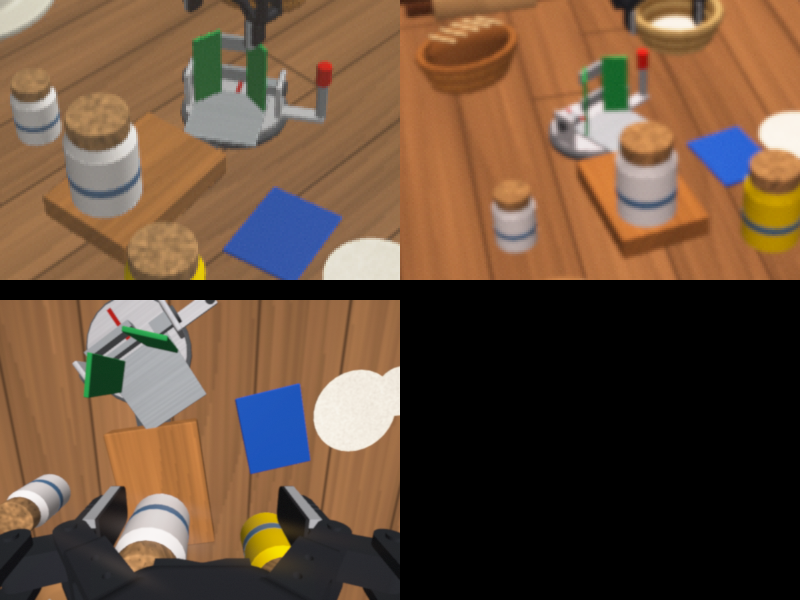

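The wrist view shows the board and jar, with the stand at upper left in the half-size panel (140,350). The stand is turned so its cradle faces down and to the right. I'll raise the arm for a better view.

```bash
python3 -m inch '{"delta_pos":[[0.016,-0.011,-0.034],[0.016,-0.011,-0.034],[0.016,-0.011,-0.034],[0.016,-0.011,-0.034],[0.016,-0.011,-0.034]],"turn":[[0,0,0],[0,0,0],[0,0,0],[0,0,0],[0,0,0]]}'; python3 -m inch '{"delta_pos":[[0,0,0],[0,0,0]],"turn":[[0,0,0],[0,0,0]]}'; python3 - <<'E'
from h import *
c,im=shot("wrist","w1");print(c['origin'],c['rotation'])
E
```

```text
time: 0.57
position: [0.519, 0.0806, 0.4028]
tool_rot: [-180.0, -0.0, 90.0]
force: [1.6, 0.3, 0.1]
grip_width: 0.0857
finger_force: 0.0
time: 0.73
position: [0.5199, 0.0807, 0.4032]
tool_rot: [179.8, -0.0, 90.1]
force: [0.3, -0.5, -0.9]
grip_width: 0.0852
finger_force: 0.0
[0.51875758 0.14754411 0.5467787 ] [ 1.64741296e+02 -2.36890213e-01  3.04009556e-02]
```

View pics/w1.png

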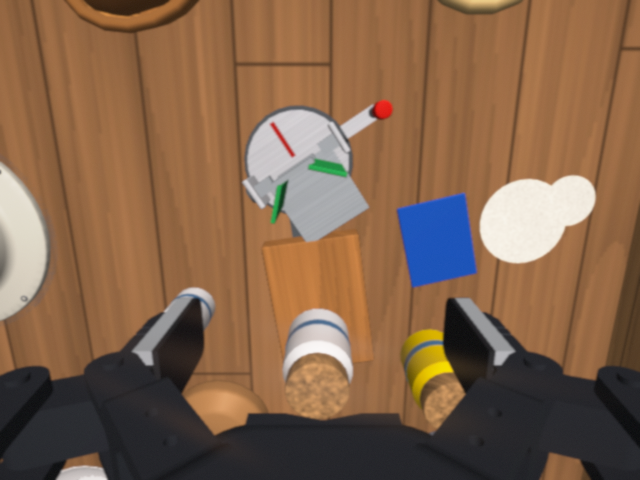

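```bash
python3 - <<'E'
from h import *
np.set_printoptions(precision=4,suppress=True)
c,im=load("w1");S,ims=load("scene0");D,imd=load("side0")
def blob(im,roi):
    x0,y0,x1,y1=roi;p=im[y0:y1,x0:x1].astype(int);m=((p[:,:,2]>150)&(p[:,:,1]<60)&(p[:,:,0]<70))
    ys,xs=np.nonzero(m);return xs.mean()+x0,ys.mean()+y0,xs.min()+x0,xs.max()+x0,ys.min()+y0,ys.max()+y0
print("wrist red",blob(im,(360,90,410,130)),"scene",blob(ims,(370,205,395,240)),"side",blob(imd,(310,190,330,212)))
# board
for n,p in(("BL far-left",(264,246)),("far-right",(358,234)),("near-right",(372,358)),("left low",(280,345))): print(n,onz(c,p,.04))
print("disc ctr",onz(c,(299,160),.019),"L",onz(c,(246,160),.019),"T",onz(c,(299,106),.019))
print("red line",onz(c,(272,125),.019),onz(c,(293,155),.019))
print("handle top",onz(c,(383,109),.102))
# lid: top 125+40
print("lid",onz(c,(318,388),.165), "scene",onz(S,(269.5,238),.165),"side",onz(D,(323,240),.165))
o=np.zeros((600,800,3),np.uint8)
o[:400]=cv2.resize(im[90:260,230:400],(400,400),interpolation=3)[:,:400].repeat(1,0) if 0 else np.hstack([cv2.resize(im[90:260,230:400],(400,400),interpolation=3),cv2.resize(im[230:430,250:450],(400,400),interpolation=3)])
cv2.imwrite("pics/m1.png",o[:400])
E
```

```text
wrist red (np.float64(382.93522267206475), np.float64(109.00404858299595), np.int64(375), np.int64(391), np.int64(101), np.int64(118)) scene (np.float64(382.0769230769231), np.float64(218.07692307692307), np.int64(379), np.int64(385), np.int64(216), np.int64(220)) side (np.float64(320.9166666666667), np.float64(197.54166666666666), np.int64(319), np.int64(323), np.int64(195), np.int64(202))
BL far-left [ 0.4432 -0.0036  0.04  ]
far-right [0.5666 0.0127 0.04  ]
near-right [ 0.5908 -0.1704  0.04  ]
left low [ 0.4602 -0.1494  0.04  ]
disc ctr [0.4898 0.1063 0.019 ] L [0.4212 0.1063 0.019 ] T [0.4908 0.1729 0.019 ]
red line [0.4563 0.15   0.019 ] [0.4822 0.1127 0.019 ]
handle top [0.584  0.1659 0.102 ]
lid [ 0.5149 -0.1291  0.165 ] scene [ 0.511  -0.1251  0.165 ] side [ 0.5112 -0.1433  0.165 ]
```

View pics/m1.png

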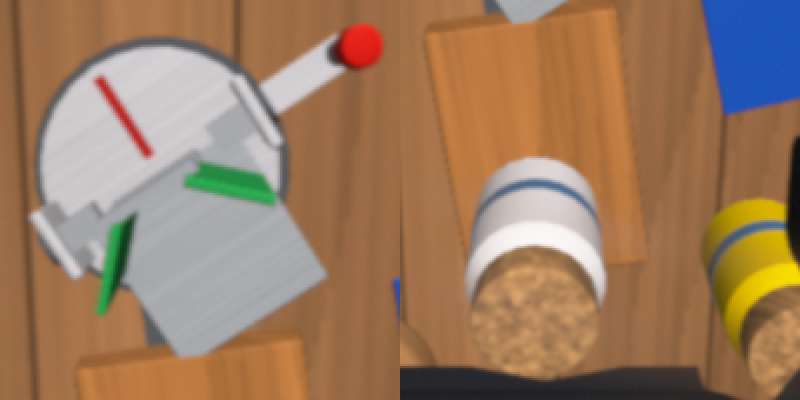

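The crop shows the stand turned about 26°, with the red line on the turntable and the handle top at (383,109). The station axis is near (0.491,0.105), station +x points at 97.5°, and the handle is at about (0.586,0.167). Next I'll grip the handle.

```bash
python3 -m inch '{"delta_pos":[[0.011,0.0083,-0.01],[0.011,0.0083,0.034],[0.011,0.0083,0.034],[0.011,0.0083,0.034],[0.011,0.0083,0.034]],"turn":[[0,0,0],[0,0,0],[0,0,0],[0,0,0],[0,0,0]]}' 0.05 60 >/dev/null; python3 -m inch '{"delta_pos":[[0.011,0.0083,0.034],[0.011,0.0083,0.034],[0.010,0.0083,0.034],[0.010,0.0083,0.034],[0,0,0]],"turn":[[0,0,0],[0,0,0],[0,0,0],[0,0,0],[0,0,0]]}'; python3 - <<'E'
from h import *
np.set_printoptions(precision=4,suppress=True)
c,im=shot("scene","s1");d,im2=shot("side","d1")
o=np.zeros((600,800,3),np.uint8)
o[:300,:400]=cv2.resize(im[110:260,280:480],(400,300),interpolation=3);o[:300,400:]=cv2.resize(im2[130:280,180:380],(400,300),interpolation=3)
w=shot("wrist","w2")[1];o[300:,:400]=cv2.resize(w,(400,300))
cv2.imwrite("pics/m2.png",o)
E
```

```text
time: 1.62
position: [0.5922, 0.1771, 0.1302]
tool_rot: [-179.3, 0.1, 90.0]
force: [-0.1, 0.4, -1.8]
grip_width: 0.0498
finger_force: 0.0
```

View pics/m2.png

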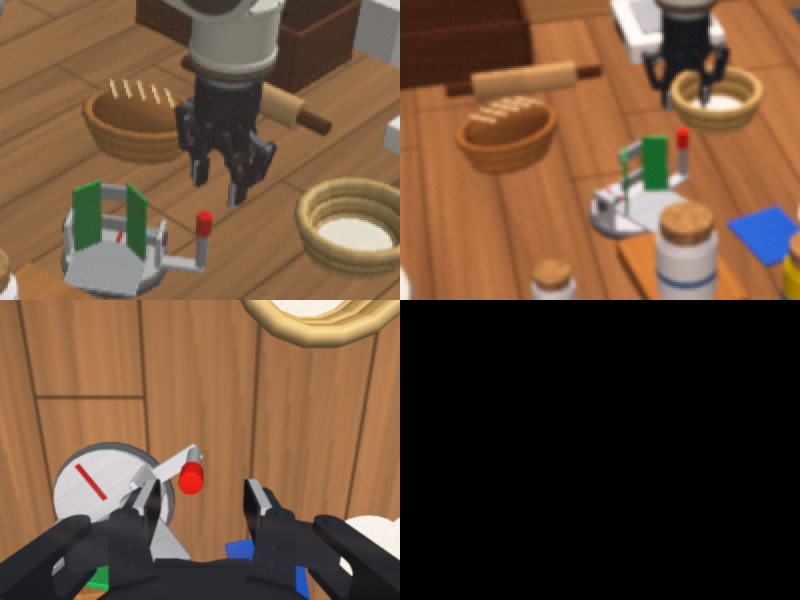

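The scene view shows the gripper just beyond the handle, and the wrist view puts the red grip top near (382,364) in full pixels. In the side view the loaf basket rim is centred near (233,194).

```bash
python3 - <<'E'
from h import *
np.set_printoptions(precision=4,suppress=True)
c,im=load("w2");D,_=load("side0")
print(onz(c,(382,362),.102),c['origin']); print(onz(D,(233.5,194),.062))
p=im.astype(int);m=(p[:,:,2]>200)&(p[:,:,1]<60)&(p[:,:,0]<70);m[:300]=0;ys,xs=np.nonzero(m);k=xs>340;print(xs[k].min(),xs[k].max(),ys[k].min(),ys[k].max())
E
python3 -m inch '{"delta_pos":[[-0.006,-0.004,0],[-0.004,-0.002,0],[0,0,0.02],[0,0,0.02],[0,0,0.018]],"turn":[[0,0,0],[0,0,0],[0,0,0],[0,0,0],[0,0,0]]}' 0.05 60
```

```text
[0.6229 0.1289 0.102 ] [0.5939161215980435, 0.24340525825027898, 0.28075058724025576]
[0.3173 0.3087 0.062 ]
time: 2.18
position: [0.5888, 0.1661, 0.0821]
tool_rot: [179.9, -0.0, 90.0]
force: [-1.5, 0.4, -1.0]
grip_width: 0.0499
finger_force: 0.0Traceback (most recent call last):
  File "<stdin>", line 5, in <module>
    return umr_minimum(a, axis, None, out, keepdims, initial, where)
ValueError: zero-size array to reduction operation minimum which has no identity
```

```bash
python3 - <<'E'
from h import *
np.set_printoptions(precision=4,suppress=True)
c,im=load("w2")
p=im.astype(int);m=(p[:,:,2]>200)&(p[:,:,1]<70)&(p[:,:,0]<80);ys,xs=np.nonzero(m);k=xs>250;print(xs[k].min(),xs[k].max(),ys[k].min(),ys[k].max())
print(onz(c,(305.6,(ys[k].max()-11)),.102))
E
python3 -m inch '{"delta_pos":[[0,0,0.005],[0,0,0.005],[0,0,0],[0,0,0],[0,0,0]],"turn":[[0,0,0],[0,0,0],[0,0,0],[0,0,0],[0,0,0]]}' 0.05 60
```

```text
286 323 260 310
[0.5848 0.1632 0.102 ]
time: 2.6
position: [0.5892, 0.167, 0.0726]
tool_rot: [179.9, -0.0, 90.0]
force: [0.1, 0.5, -0.2]
grip_width: 0.0497
finger_force: 0.0
```

```bash
python3 -m inch '{"delta_pos":[[0,0,0],[0,0,0],[0,0,0],[0,0,0],[0,0,0]],"turn":[[0,0,0],[0,0,0],[0,0,0],[0,0,0],[0,0,0]]}' 0.0 60;python3 -m inch '{"delta_pos":[[0,0,0],[0,0,0]],"turn":[[0,0,0],[0,0,0]]}'
```

```text
time: 3.02
position: [0.587, 0.1661, 0.0716]
tool_rot: [-179.8, 0.1, 90.0]
force: [-19.3, -10.0, 13.0]
grip_width: 0.0186
finger_force: 58.2
time: 3.18
position: [0.587, 0.1661, 0.0716]
tool_rot: [-179.8, 0.1, 90.0]
force: [-18.9, -10.6, 12.9]
grip_width: 0.0183
finger_force: 58.2
```

```bash
python3 -m inch '{"delta_pos":[[-0.0095,0.0035,0],[-0.0087,0.0052,0],[-0.0086,0.0051,0],[-0.0095,0.0056,0],[-0.0087,0.0051,0]],"turn":[[0,0,5.1],[0,0,5.1],[0,0,5.1],[0,0,5.1],[0,0,5.1]]}';python3 -m inch '{"delta_pos":[[0,0,0],[0,0,0]],"turn":[[0,0,0],[0,0,0]]}'
```

```text
time: 3.6
position: [0.6045, 0.118, 0.0717]
tool_rot: [-180.0, 0.0, 64.3]
force: [-7.3, -0.5, 4.9]
grip_width: 0.0185
finger_force: 59.6
time: 3.77
position: [0.6045, 0.1176, 0.0717]
tool_rot: [-180.0, 0.0, 64.4]
force: [-4.3, -3.7, 4.0]
grip_width: 0.0184
finger_force: 59.5
```

```bash
python3 -m inch '{"delta_pos":[[0,0,0],[0,0,0],[0,0,-0.02],[0,0,-0.04],[0,0,-0.04]],"turn":[[0,0,0],[0,0,0],[0,0,0],[0,0,0],[0,0,0]]}' 0.05 >/dev/null;python3 -m inch '{"delta_pos":[[0,0,-0.04],[0,0,-0.04],[0,0,-0.04],[0,0,-0.04],[0,0,-0.04]],"turn":[[0,0,-6.62],[0,0,-6.62],[0,0,-6.62],[0,0,-6.62],[0,0,-6.62]]}' 0.08;python3 -m inch '{"delta_pos":[[-0.02,-0.03,-0.02],[-0.02,-0.03,-0.02],[-0.02,-0.03,0],[0,0,0],[0,0,0]],"turn":[[0,0,0],[0,0,0],[0,0,0],[0,0,0],[0,0,0]]}' 0.0854; python3 - <<'E'
from h import *
c,im=shot("wrist","w3");print(c['origin'],c['rotation'])
E
```

```text
time: 4.6
position: [0.6042, 0.1187, 0.3736]
tool_rot: [180.0, -0.0, 98.0]
force: [1.0, 0.1, 1.0]
grip_width: 0.08
finger_force: 0.0
time: 5.02
position: [0.5226, 0.0464, 0.4125]
tool_rot: [179.9, 0.0, 97.5]
force: [0.9, 0.1, -1.0]
grip_width: 0.0855
finger_force: 0.0
[0.51301391 0.11262881 0.55606993] [164.71031082  -0.17672562   7.47656636]
```

View pics/w3.png

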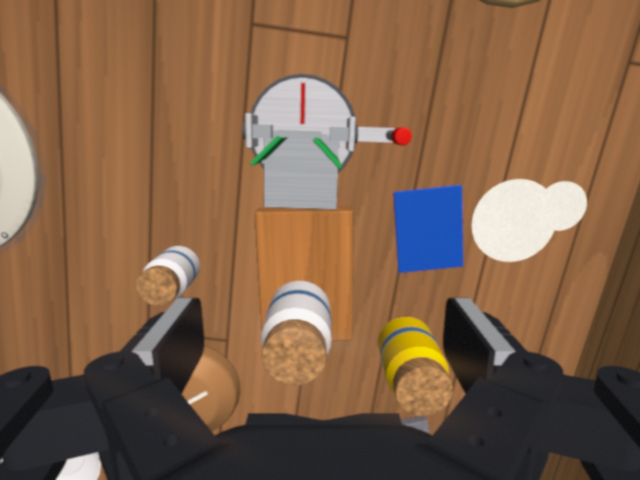

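The stand now faces the board squarely. The red line is at (303,83–124), the handle at (402,135), the board's far edge at y=209 (257–352), and the jar lid near (295,352).

```bash
python3 - <<'E'
from h import *
np.set_printoptions(precision=4,suppress=True)
c,im=load("w3");p=im.astype(float)
ang=lambda v:np.degrees(np.arctan2(v[1],v[0]))
m=(p[:,:,2]>140)&(p[:,:,1]<70)&(p[:,:,0]<80)
def pts(x0,y0,x1,y1):
    ys,xs=np.nonzero(m[y0:y1,x0:x1]);return np.c_[xs+x0,ys+y0]
rl=pts(290,75,315,130);W=np.array([onz(c,q,.019) for q in rl])[:,:2];u=np.linalg.svd(W-W.mean(0))[2][0];print("red line ang",ang(u*np.sign(u[1])),W.mean(0))
hd=pts(385,120,420,150);hc=(hd.min(0)+hd.max(0))/2;print(hc,hd.min(0),hd.max(0),onz(c,hc,.102))
g=cv2.GaussianBlur(p,(3,3),0)
def edge(rows,x0,x1):
    r=[]
    for y in rows:
        d=np.abs(np.diff(g[y,x0:x1],axis=0)).sum(1);i=d.argmax();r.append((x0+i+.5,y))
    return np.array(r)
E={}
for n,(x0,x1,rows) in dict(L=(250,264,range(218,280)),R=(344,360,range(218,325))).items():
    e=edge(rows,x0,x1);W=np.array([onz(c,q,.04)[:2] for q in e]);f=np.polyfit(W[:,1],W[:,0],1)
    k=abs(np.polyval(f,W[:,1])-W[:,0])<.002;f=np.polyfit(W[k,1],W[k,0],1);E[n]=f;print(n,"ang",90-np.degrees(np.arctan(f[0])),k.sum(),np.polyval(f,[0.0]))
# far edge
r=[]
for x in range(268,340):
    d=np.abs(np.diff(g[202:216,x],axis=0)).sum(1);r.append((x,202.5+d.argmax()))
W=np.array([onz(c,q,.04)[:2] for q in r]);f=np.polyfit(W[:,0],W[:,1],1);print("far ang",np.degrees(np.arctan(f[0])),np.median(abs(np.polyval(f,W[:,0])-W[:,1])),"y at .505",np.polyval(f,.505))
# lid: wrist ellipse and w1
S,s=load("scene0");D,d=load("side0")
w1,i1=load("w1")
for nm,cc,ii,roi in(("w3",c,im,(255,305,345,395)),("w1",w1,i1,(275,345,365,425)),("scene",S,s,(245,225,292,265)),("side",D,d,(303,228,345,260))):
    x0,y0,x1,y1=roi;h=cv2.cvtColor(ii[y0:y1,x0:x1],cv2.COLOR_BGR2HSV);mm=((h[:,:,1]>65)&(h[:,:,2]>90)).astype(np.uint8)
    n,l,st,ce=cv2.connectedComponentsWithStats(mm);j=1+st[1:,4].argmax();print(nm,st[j][:4]+[x0,y0,0,0],ce[j]+[x0,y0])
E
```

```text
red line ang 95.96978651168135 [0.4848 0.1385]
[403.  136.5] [395 128] [411 145] [0.6028 0.114  0.102 ]
L ang 98.09618975195535 62 [0.4408]
R ang 99.07872967769583 107 [0.5657]
far ang 5.163069487434132 0.0003131383437756409 y at .505 0.00876435927708396
w3 [255 305  90  90] [299.4445 356.569 ]
w1 [275 345  90  75] [319.9068 385.5246]
scene [245 225  47  40] [268.9182 241.3842]
side [310 228  35  32] [328.7696 240.9387]
```

```bash
python3 - <<'E'
from h import *
np.set_printoptions(precision=4,suppress=True)
c,im=load("w3");p=cv2.GaussianBlur(im,(3,3),0).astype(float)
sat=p.max(2)-p.min(2)
for y in range(176,204,4):
    r=sat[y]; xs=np.nonzero(r[255:350]<40)[0]+255; print(y,xs.min(),xs.max(),(xs.min()+xs.max())/2,onz(c,((xs.min()+xs.max())/2,y),.039)[:2])
for y in list(range(212,280,8)):
    row=p[y]; d=np.abs(np.diff(row,axis=0)).sum(1); a=248+d[248:266].argmax()+.5; b=342+d[342:362].argmax()+.5
    print(y,a,b,(a+b)/2,onz(c,((a+b)/2,y),.04)[:2],np.linalg.norm(onz(c,(a,y),.04)-onz(c,(b,y),.04)))
for x in (275,290,305,320,330): print(x,[int(v) for v in p[200:216,x].sum(1)])
E
```

```text
176 264 337 300.5 [0.4938 0.0487]
180 264 337 300.5 [0.4944 0.0436]
184 264 336 300.0 [0.4944 0.0384]
188 264 336 300.0 [0.495  0.0333]
192 264 336 300.0 [0.4956 0.0281]
196 264 336 300.0 [0.4962 0.0229]
200 264 336 300.0 [0.4968 0.0177]
212 256.5 351.5 304.0 [0.5038 0.0028] 0.12446531310576812
220 256.5 351.5 304.0 [ 0.5051 -0.0079] 0.12513549898350806
228 253.5 350.5 302.0 [ 0.5038 -0.019 ] 0.12845756823707027
236 257.5 350.5 304.0 [ 0.5077 -0.0296] 0.12383464835960789
244 257.5 350.5 304.0 [ 0.509  -0.0406] 0.12451238790270228
252 258.5 349.5 304.0 [ 0.5103 -0.0518] 0.12250516532460444
260 258.5 349.5 304.0 [ 0.5116 -0.063 ] 0.12318304983196432
268 259.5 349.5 304.5 [ 0.5137 -0.0743] 0.12250828321371575
276 259.5 349.5 304.5 [ 0.515  -0.0859] 0.12319377807436283
275 [499, 504, 506, 506, 508, 502, 463, 390, 329, 308, 316, 339, 363, 373, 370, 367]
290 [499, 502, 505, 506, 503, 497, 474, 424, 364, 326, 320, 338, 359, 367, 365, 363]
305 [497, 499, 504, 507, 506, 505, 497, 459, 386, 328, 324, 347, 369, 376, 374, 371]
320 [499, 497, 499, 505, 505, 503, 494, 460, 403, 346, 324, 334, 346, 348, 345, 344]
330 [498, 496, 496, 500, 503, 503, 499, 487, 444, 380, 342, 345, 357, 358, 355, 355]
```

The measurements agree that the stand is about 1.8° clockwise of square. I'll correct this with the handle.

```bash
python3 -m inch '{"delta_pos":[[0.012,0.0181,0.04],[0.012,0.0181,0.04],[0.012,0.0181,0.04],[0.012,0.0181,0.04],[0.0123,0.0181,0.04]],"turn":[[0,0,0],[0,0,0],[0,0,0],[0,0,0],[0,0,0]]}' 0.05 >/dev/null;python3 -m inch '{"delta_pos":[[0,0,0.036],[0,0,0.036],[0,0,0.034],[0,0,0.034],[0,0,0]],"turn":[[0,0,0],[0,0,0],[0,0,0],[0,0,0],[0,0,0]]}';python3 -m inch '{"delta_pos":[[0,0,0],[0,0,0],[0,0,0],[0,0,0],[0,0,0]],"turn":[[0,0,0],[0,0,0],[0,0,0],[0,0,0],[0,0,0]]}' 0 60
```

```text
time: 5.9
position: [0.5952, 0.1134, 0.0807]
tool_rot: [-179.4, -0.1, 97.7]
force: [-0.8, 0.6, -0.7]
grip_width: 0.05
finger_force: 0.0
time: 6.32
position: [0.6024, 0.1133, 0.0911]
tool_rot: [179.4, 0.0, 97.6]
force: [31.3, 5.6, -18.2]
grip_width: 0.017
finger_force: 58.9
```

```bash
python3 -m inch '{"delta_pos":[[0,0.004,0],[0,0.004,0],[0,0,0]],"turn":[[0,0,0],[0,0,0],[0,0,0]]}' 0.05; python3 -m inch '{"delta_pos":[[0,0,0],[0,0,0],[0,0,0]],"turn":[[0,0,0],[0,0,0],[0,0,0]]}'
```

```text
time: 6.57
position: [0.6076, 0.1139, 0.0903]
tool_rot: [179.8, 0.0, 97.6]
force: [0.3, -0.3, 0.2]
grip_width: 0.0501
finger_force: 0.0
time: 6.82
position: [0.6061, 0.1138, 0.0887]
tool_rot: [180.0, 0.0, 97.6]
force: [0.9, -0.1, -0.3]
grip_width: 0.0504
finger_force: 0.0
```

```bash
python3 -m inch '{"delta_pos":[[0.003,-0.0015,0.008],[0,0,0.007],[0,0,0]],"turn":[[0,0,0],[0,0,0],[0,0,0]]}' 0.05; python3 -m inch '{"delta_pos":[[0,0,0],[0,0,0],[0,0,0],[0,0,0]],"turn":[[0,0,0],[0,0,0],[0,0,0],[0,0,0]]}' 0 60;  python3 -m inch '{"delta_pos":[[0.002,0,0],[0.002,0,0],[0,0,0],[0,0,0]],"turn":[[0,0,-0.9],[0,0,-0.9],[0,0,0],[0,0,0]]}' 0 60
```

```text
time: 7.07
position: [0.6032, 0.1166, 0.0712]
tool_rot: [-179.8, -0.0, 97.6]
force: [-0.0, -0.5, -0.3]
grip_width: 0.0497
finger_force: 0.0
time: 7.4
position: [0.6027, 0.1163, 0.0735]
tool_rot: [-179.8, 0.0, 97.6]
force: [-17.9, -3.4, 11.5]
grip_width: 0.0179
finger_force: 59.0
time: 7.73
position: [0.6021, 0.1204, 0.0734]
tool_rot: [-179.8, -0.0, 99.4]
force: [-17.7, -2.4, 10.2]
grip_width: 0.0182
finger_force: 59.1
```

```bash
python3 -m inch '{"delta_pos":[[0,0,0],[0,0,0],[0,0,-0.02],[0,0,-0.04],[0,0,-0.04]],"turn":[[0,0,0],[0,0,0],[0,0,0],[0,0,0],[0,0,1.9]]}' 0.05 >/dev/null;python3 -m inch '{"delta_pos":[[-0.025,-0.019,-0.04],[-0.025,-0.019,-0.04],[-0.025,-0.019,-0.04],[-0.025,-0.019,-0.04],[-0.025,-0.019,-0.04]],"turn":[[0,0,0],[0,0,0],[0,0,0],[0,0,0],[0,0,0]]}' 0.08 >/dev/null;python3 -m inch '{"delta_pos":[[0,0,-0.02],[0,0,-0.02],[0,0,0],[0,0,0]],"turn":[[0,0,0],[0,0,0],[0,0,0],[0,0,0]]}' 0.0854; python3 - <<'E'
from h import *
np.set_printoptions(precision=4,suppress=True)
c,im=shot("wrist","w4");print(c['origin'],c['rotation'])
a=cv2.resize(im[60:360,200:420],None,fx=2,fy=2,interpolation=3);cv2.imwrite("pics/m4.png",a)
p=cv2.GaussianBlur(im,(3,3),0).astype(float)
E
```

```text
time: 8.9
position: [0.5402, 0.0086, 0.3781]
tool_rot: [179.9, 0.0, 97.5]
force: [-0.1, 0.1, -0.8]
grip_width: 0.085
finger_force: 0.0
[0.5307 0.0749 0.5216] [164.7022  -0.1629   7.4355]
```

View pics/m4.png

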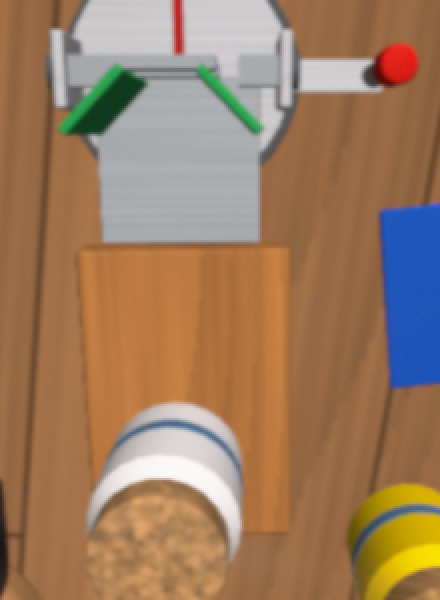

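The crop shows the plate edge (y≈242) parallel to the board edge (y≈247), so the stand is square. The jar lid's left and right edges are at x=87 and 230, its top edge at y=480.

```bash
python3 - <<'E'
from h import *
from scipy.optimize import least_squares
np.set_printoptions(precision=4,suppress=True)
C={k:load(k)[0] for k in("w1","w3","w4","scene0","side0")}
t=np.linspace(0,2*np.pi,180)
def ext(c,x,y,z,r):
    q=proj(c,np.c_[x+r*np.cos(t),y+r*np.sin(t),z+0*t]);return q[:,0].min(),q[:,0].max(),q[:,1].min(),q[:,1].max()
obs=[("w4",(243.5,315,300,None)),("w3",(262,328,321,384)),("w1",(285.5,350,353.5,420))]
def res(v,ob):
    r=[]
    for k,o in ob:
        e=ext(C[k],v[0],v[1],v[2],.036);r+=[a-b for a,b in zip(e,o) if b is not None]
    return r
for ob in(obs,obs[:1],obs[1:2],obs[2:]):
    s=least_squares(lambda v:res([v[0],v[1],.165],ob),[.51,-.13]);print(s.x,np.round(s.fun,1))
s=least_squares(lambda v:res(v,obs),[.51,-.13,.165]);print("free z",s.x)
# board far corners, plate
c=C["w4"]
P=lambda x,y,z:onz(c,(200+x/2,60+y/2),z)[:2]
for a in[(79,248,.04),(290,246,.04),(289,531,.04),(103,243,.039),(260,242,.039),(181,20,.019),(398,63,.102)]:print(a,P(*a))
print(tri((C["w4"],(279,336)),(C["scene0"],(269,238))))
E
```

```text
[ 0.5147 -0.1276] [-0.7  0.8  1.8  0.  -0.2  1.5 -3.1 -0.6  0.5  4.3 -5.3]
[ 0.5144 -0.1258] [-0.8  0.8  0. ]
[ 0.5149 -0.1285] [ 0.1 -0.1  2.2 -2.4]
[ 0.5147 -0.128 ] [-0.5  0.5  4.6 -5. ]
free z [ 0.5149 -0.1212  0.1755]
(79, 248, 0.04) [ 0.4412 -0.0037]
(290, 246, 0.04) [0.5666 0.0139]
(289, 531, 0.04) [ 0.5931 -0.173 ]
(103, 243, 0.039) [0.4551 0.001 ]
(260, 242, 0.039) [0.5485 0.0138]
(181, 20, 0.019) [0.4863 0.1334]
(398, 63, 0.102) [0.6018 0.118 ]
(array([ 0.5138, -0.1273,  0.1678]), np.float64(0.0008846758982017682))
```

```bash
python3 -m inch '{"delta_pos":[[-0.0263,-0.0086,0.025],[-0.0263,-0.0086,0.025],[-0.0263,-0.0086,0.025],[-0.0263,-0.0086,0.025],[-0.0261,-0.0086,0.025]],"turn":[[0,0,0],[0,0,0],[0,0,0],[0,0,0],[0,0,0]]}' 0.0854 40 >/dev/null;python3 -m inch '{"delta_pos":[[0,0,0],[0,0,0],[0,0,0]],"turn":[[0,0,0],[0,0,0],[0,0,0]]}'
```

```text
time: 9.62
position: [0.5145, -0.1266, 0.2521]
tool_rot: [-180.0, -0.0, 97.5]
force: [0.4, -0.5, 0.0]
grip_width: 0.0857
finger_force: 0.0
```

Aligned over the lid, so I'll go down to about z 0.130 and grip it.

```bash
python3 -m inch '{"delta_pos":[[0,0,0.03],[0,0,0.03],[0,0,0.03],[0,0,0.02],[0,0,0.011]],"turn":[[0,0,0],[0,0,0],[0,0,0],[0,0,0],[0,0,0]]}';python3 -m inch '{"delta_pos":[[0,0,0],[0,0,0]],"turn":[[0,0,0],[0,0,0]]}';python3 -m inch '{"delta_pos":[[0,0,0],[0,0,0],[0,0,0],[0,0,0]],"turn":[[0,0,0],[0,0,0],[0,0,0],[0,0,0]]}' 0.05 40
```

```text
time: 10.03
position: [0.5142, -0.1256, 0.1294]
tool_rot: [-179.9, -0.1, 97.6]
force: [-0.8, 0.3, 0.2]
grip_width: 0.0855
finger_force: 0.0
time: 10.2
position: [0.515, -0.1266, 0.1322]
tool_rot: [180.0, 0.0, 97.5]
force: [-0.4, -0.4, 0.4]
grip_width: 0.0853
finger_force: 0.0
time: 10.53
position: [0.5151, -0.1272, 0.1332]
tool_rot: [179.9, 0.1, 97.5]
force: [-2.4, 0.1, 8.2]
grip_width: 0.0709
finger_force: 44.0
```

```bash
python3 -m inch '{"delta_pos":[[0,0,-0.003],[0,0,-0.005],[0,0,-0.006],[0,0,0],[0,0,0]],"turn":[[0,0,0],[0,0,0],[0,0,0],[0,0,0],[0,0,0]]}';python3 -m inch '{"delta_pos":[[0.015,0,0],[0.02,0.001,0],[0.02,0.001,0],[0.02,0.001,0],[0.02,0.001,0]],"turn":[[0,0,0],[0,0,0],[0,0,0],[0,0,0],[0,0,0]]}';python3 -m inch '{"delta_pos":[[0.02,0.0005,0],[0.02,0,0],[0.015,0,0],[0,0,0],[0,0,0]],"turn":[[0,0,0],[0,0,0],[0,0,0],[0,0,0],[0,0,0]]}'
```

```text
time: 10.95
position: [0.5147, -0.1271, 0.1457]
tool_rot: [180.0, 0.0, 97.5]
force: [0.3, -0.1, -4.8]
grip_width: 0.0707
finger_force: 47.0
time: 11.37
position: [0.5057, -0.0314, 0.1449]
tool_rot: [-180.0, -0.0, 97.5]
force: [0.4, -0.6, -4.2]
grip_width: 0.0706
finger_force: 47.0
time: 11.78
position: [0.4992, 0.0228, 0.145]
tool_rot: [-180.0, 0.0, 97.6]
force: [-0.8, -0.1, -4.1]
grip_width: 0.0708
finger_force: 47.0
```

```bash
python3 -m inch '{"delta_pos":[[0.012,0,0],[0.01,0,0],[0.0055,0,0],[0,0,0],[0,0,0]],"turn":[[0,0,0],[0,0,0],[0,0,0],[0,0,0],[0,0,0]]}';python3 -m inch '{"delta_pos":[[0,0,0.005],[0,0,0.005],[0,0,0.002],[0,0,0.0015],[0,0,0]],"turn":[[0,0,0],[0,0,0],[0,0,0],[0,0,0],[0,0,0]]}'; python3 - <<'E'
from h import *
a=shot("scene","s5")[1];b=shot("side","d5")[1]
o=np.hstack([cv2.resize(a[150:290,290:400],(400,509),interpolation=3),cv2.resize(b[160:300,260:370],(400,509),interpolation=3)])
cv2.imwrite("pics/m5.png",o)
E
```

```text
time: 12.2
position: [0.4957, 0.0496, 0.1451]
tool_rot: [-180.0, 0.0, 97.5]
force: [-0.4, 0.1, -3.9]
grip_width: 0.0708
finger_force: 47.0
time: 12.62
position: [0.4957, 0.0496, 0.1324]
tool_rot: [180.0, -0.0, 97.5]
force: [-6.8, 3.4, 13.0]
grip_width: 0.0707
finger_force: 49.1
```

View pics/m5.png

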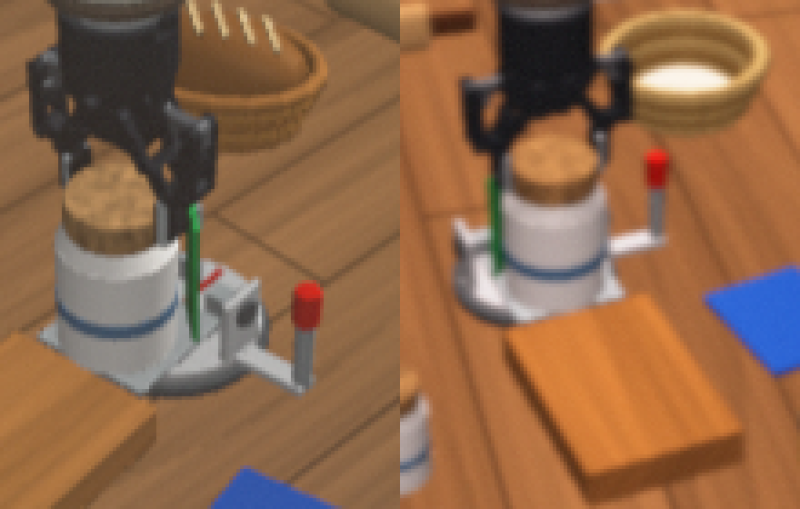

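The jar stands upright on the foot plate, just short of the V. I'll release it, back off and go behind it with closed fingers.

```bash
python3 -m inch '{"delta_pos":[[0,0,0],[0,0,0],[0,0,0],[0,0,-0.01],[0,0,-0.02]],"turn":[[0,0,0],[0,0,0],[0,0,0],[0,0,0],[0,0,0]]}' 0.0854;python3 -m inch '{"delta_pos":[[0,0,-0.03],[-0.005,0,-0.03],[-0.028,0,0],[-0.028,0,0],[-0.028,0,0]],"turn":[[0,0,0],[0,0,0],[0,0,0],[0,0,0],[0,0,0]]}';python3 -m inch '{"delta_pos":[[0,0,0],[0,0,0.02],[0,0,0.03],[0,0,0.03],[0,0,0.023]],"turn":[[0,0,0],[0,0,0],[0,0,0],[0,0,0],[0,0,0]]}' 0 40;python3 -m inch '{"delta_pos":[[0,0,0],[0,0,0]],"turn":[[0,0,0],[0,0,0]]}'
```

```text
time: 13.13
position: [0.4948, 0.0495, 0.1605]
tool_rot: [-179.8, -0.0, 97.5]
force: [-0.1, -0.4, -0.5]
grip_width: 0.0856
finger_force: 0.0
time: 13.55
position: [0.5075, -0.0396, 0.223]
tool_rot: [179.9, 0.0, 97.6]
force: [0.1, 0.1, -0.1]
grip_width: 0.0855
finger_force: 0.0
time: 13.97
position: [0.5069, -0.0386, 0.1172]
tool_rot: [-180.0, -0.0, 97.5]
force: [0.7, -0.0, 0.4]
grip_width: 0.0254
finger_force: 0.0
time: 14.13
position: [0.5072, -0.0386, 0.119]
tool_rot: [-179.9, -0.0, 97.5]
force: [-0.1, -1.0, 0.9]
grip_width: 0.0008
finger_force: 0.0
```

```bash
python3 -m inch '{"delta_pos":[[0.01,0,0.004],[0.01,0,0],[0.007,0,0],[0.004,0,0],[0.002,0,0]],"turn":[[0,0,0],[0,0,0],[0,0,0],[0,0,0],[0,0,0]]}';python3 -m inch '{"delta_pos":[[0.002,0,0],[0.0015,0,0],[0.0015,0,0],[0.0015,0,0]],"turn":[[0,0,0],[0,0,0],[0,0,0],[0,0,0]]}';python3 -m inch '{"delta_pos":[[0.0015,0,0],[0.0015,0,0]],"turn":[[0,0,0],[0,0,0]]}'
```

```text
time: 14.55
position: [0.5033, -0.0053, 0.1156]
tool_rot: [179.9, 0.1, 97.6]
force: [1.6, -4.0, 2.4]
grip_width: -0.0
finger_force: 1.8
time: 14.88
position: [0.5023, 0.0002, 0.1148]
tool_rot: [180.0, 0.0, 97.5]
force: [4.5, -12.4, 5.9]
grip_width: -0.0001
finger_force: 6.5
time: 15.05
position: [0.5026, 0.0024, 0.1153]
tool_rot: [179.9, 0.1, 97.5]
force: [2.8, -20.8, 13.2]
grip_width: 0.0001
finger_force: 10.5
```

```bash
python3 -m inch '{"delta_pos":[[0,0,0],[0,0,0]],"turn":[[0,0,0],[0,0,0]]}';python3 -m inch '{"delta_pos":[[0,0,0],[0,0,0],[0,0,0],[0,0,0]],"turn":[[0,0,0],[0,0,0],[0,0,0],[0,0,0]]}'
```

```text
time: 15.22
position: [0.5026, 0.0023, 0.1154]
tool_rot: [179.9, 0.1, 97.5]
force: [2.6, -12.9, 7.2]
grip_width: -0.0001
finger_force: 6.8
time: 15.55
position: [0.5026, 0.0023, 0.1154]
tool_rot: [179.9, 0.1, 97.5]
force: [2.6, -12.9, 7.1]
grip_width: -0.0001
finger_force: 6.7
```

```bash
python3 -m inch '{"delta_pos":[[0.003,0,-0.0037],[0.003,0,-0.0037],[0.003,0,-0.0037],[0.003,0,-0.0037]],"turn":[[0,0,0],[0,0,0],[0,0,0],[0,0,0]]}';python3 -m inch '{"delta_pos":[[0.0036,0,-0.0032],[0.0036,0,-0.0032],[0.0036,0,-0.0032],[0.0036,0,-0.0032]],"turn":[[0,0,0],[0,0,0],[0,0,0],[0,0,0]]}'; python3 - <<'E'
from h import *
a=shot("scene","s6")[1];b=shot("side","d6")[1]
o=np.hstack([cv2.resize(a[150:290,290:400],(400,509),interpolation=3),cv2.resize(b[160:300,260:370],(400,509),interpolation=3)])
cv2.imwrite("pics/m6.png",o)
E
```

```text
time: 15.88
position: [0.5009, 0.0148, 0.1301]
tool_rot: [179.9, 0.1, 97.5]
force: [3.9, -5.8, 1.8]
grip_width: -0.0003
finger_force: 3.2
time: 16.22
position: [0.4988, 0.0295, 0.1427]
tool_rot: [179.9, 0.0, 97.5]
force: [2.9, -3.2, 0.8]
grip_width: 0.0
finger_force: 2.0
```

Force is falling as expected while tipping, so I'll follow the arc further.

```bash
python3 -m inch '{"delta_pos":[[0.0041,0,-0.0025],[0.0041,0,-0.0025],[0.0041,0,-0.0025],[0.0041,0,-0.0025]],"turn":[[0,0,0],[0,0,0],[0,0,0],[0,0,0]]}';python3 -m inch '{"delta_pos":[[0.0045,0,-0.0018],[0.0045,0,-0.0018],[0.0045,0,-0.0018],[0.0045,0,-0.0018]],"turn":[[0,0,0],[0,0,0],[0,0,0],[0,0,0]]}';python3 -m inch '{"delta_pos":[[0.0047,0,-0.0009],[0.0047,0,-0.0009],[0.0047,0,-0.0009],[0.0047,0,-0.0009]],"turn":[[0,0,0],[0,0,0],[0,0,0],[0,0,0]]}'
```

```text
time: 16.65
position: [0.4964, 0.0458, 0.1523]
tool_rot: [180.0, 0.0, 97.5]
force: [2.0, -2.2, 1.7]
grip_width: 0.0
finger_force: 1.4
time: 16.98
position: [0.4935, 0.0642, 0.1593]
tool_rot: [-180.0, -0.0, 97.5]
force: [-0.2, -1.2, 0.2]
grip_width: -0.0
finger_force: 0.4
time: 17.32
position: [0.4911, 0.083, 0.1629]
tool_rot: [-180.0, -0.0, 97.5]
force: [-0.1, -0.5, 0.5]
grip_width: 0.0001
finger_force: 0.2
```

```bash
python3 -m inch '{"delta_pos":[[0.0048,0,0],[0.0048,0,0],[0.0048,0,0],[0.0048,0,0]],"turn":[[0,0,0],[0,0,0],[0,0,0],[0,0,0]]}';python3 -m inch '{"delta_pos":[[0.0048,0,0.0006],[0.0048,0,0.0006],[0.0048,0,0.0006],[0.0048,0,0.0006]],"turn":[[0,0,0],[0,0,0],[0,0,0],[0,0,0]]}';python3 -m inch '{"delta_pos":[[0,0,0],[0,0,0],[0,0,-0.02],[0,0,-0.04],[0,0,-0.04]],"turn":[[0,0,0],[0,0,0],[0,0,0],[0,0,0],[0,0,0]]}';python3 -m inch '{"delta_pos":[[0.02,0,-0.035],[0.02,0,-0.035],[0.02,0,-0.035],[0.02,0,-0.035],[0.02,0,-0.03]],"turn":[[0,0,0],[0,0,0],[0,0,0],[0,0,0],[0,0,0]]}';python3 -m inch '{"delta_pos":[[0.02,0,0],[0.02,0,0],[0,0,0],[0,0,0]],"turn":[[0,0,0],[0,0,0],[0,0,0],[0,0,0]]}'
python3 - <<'E'
from h import *
np.set_printoptions(precision=4,suppress=True)
c,im=shot("wrist","w7");print(c['origin'],c['rotation'])
s=shot("scene","s7")[1];d=shot("side","d7")[1]
o=np.zeros((600,800,3),np.uint8);o[:360,:480]=cv2.resize(im,(480,360));o[:300,480:]=cv2.resize(s[100:300,280:480],(320,320),interpolation=3)[:300]
o[300:,480:]=cv2.resize(d[130:320,200:400],(320,300),interpolation=3)
cv2.imwrite("pics/m7.png",o)
E
```

```text
time: 17.65
position: [0.4887, 0.1019, 0.1629]
tool_rot: [-180.0, -0.0, 97.5]
force: [-0.3, -0.2, 0.3]
grip_width: 0.0001
finger_force: 0.0
time: 17.98
position: [0.4862, 0.1209, 0.1604]
tool_rot: [-180.0, -0.0, 97.5]
force: [0.1, 0.8, 0.2]
grip_width: 0.0001
finger_force: 0.0
time: 18.4
position: [0.4857, 0.1202, 0.2611]
tool_rot: [-179.8, -0.0, 97.5]
force: [0.6, 1.0, 0.6]
grip_width: 0.0
finger_force: 0.0
time: 18.82
position: [0.4729, 0.2201, 0.4332]
tool_rot: [179.9, -0.0, 97.5]
force: [0.8, -0.8, 0.1]
grip_width: -0.0
finger_force: 0.0
time: 19.15
position: [0.4681, 0.2597, 0.4304]
tool_rot: [-180.0, 0.0, 97.6]
force: [-0.3, -0.2, -0.1]
grip_width: 0.0003
finger_force: 0.0
[0.4588 0.326  0.5739] [164.7196  -0.0101   7.5263]
```

View pics/m7.png

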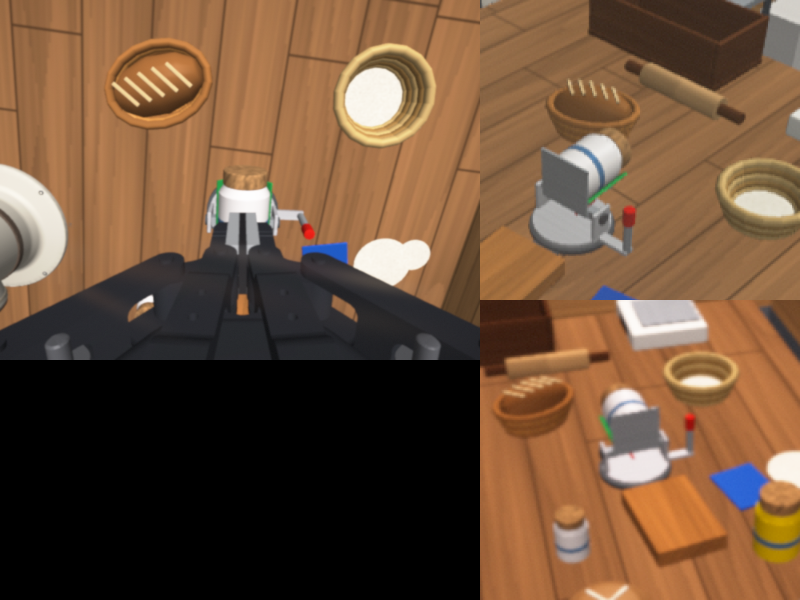

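The view shows the jar lying in the cradle. The loaf basket's rim is centred at (158.5,83.5) in the 0.75-scale wrist panel and the handle is at (308,232).

```bash
python3 - <<'E'
from h import *
np.set_printoptions(precision=4,suppress=True)
c,im=load("w7");D=load("side0")[0];S=load("scene0")[0]
h=cv2.cvtColor(im,cv2.COLOR_BGR2HSV)
b=onz(c,(211.3,111.3),.062);print(b, onz(D,(233.7,194.6),.062),"scene",onz(S,(280+114/1.6,100+104/1.6),.062))
print("tri",tri((c,(211.3,111.3)),(D,(233.7,194.6))))
for l,q in(("L",(106,84)),("R",(211,84)),("T",(158,38)),("B",(158,129))):print(l,onz(c,(q[0]/.75,q[1]/.75),.062)[:2])
A=np.array([.4887,.1037])
for bb in(b[:2],):
    v=bb-A;print("ang",np.degrees(np.arctan2(v[1],v[0])),np.linalg.norm(v))
print("handle",onz(c,(308/.75,232/.75),.102))
E
```

```text
[0.3216 0.3263 0.062 ] [0.3175 0.3048 0.062 ] scene [0.3269 0.3238 0.062 ]
tri (array([0.3183, 0.3262, 0.0487]), np.float64(0.0002722186911282074))
L [0.2371 0.3143]
R [0.4062 0.3366]
T [0.3169 0.3942]
B [0.3251 0.2527]
ang 126.89675311905185 0.2783229229395413
handle [0.5998 0.117  0.102 ]
```

```bash
python3 -m inch '{"delta_pos":[[-0.0195,0.0143,0.02],[-0.0195,0.0143,0.02],[-0.0195,0.0143,0.02],[-0.0195,0.0143,0.02],[-0.0195,0.0143,0.02]],"turn":[[0,0,0],[0,0,0],[0,0,0],[0,0,0],[0,0,0]]}' 0.05 60 >/dev/null;python3 -m inch '{"delta_pos":[[-0.0195,0.0143,0.04],[-0.0195,0.0143,0.04],[-0.0198,0.0145,0.04],[0,0,0],[0,0,0]],"turn":[[0,0,0],[0,0,0],[0,0,0],[0,0,0],[0,0,0]]}'
```

```text
time: 20.13
position: [0.5963, 0.1233, 0.2218]
tool_rot: [-179.8, -0.0, 97.4]
force: [0.4, 1.2, 1.4]
grip_width: 0.0502
finger_force: 0.0
```

```bash
python3 -m inch '{"delta_pos":[[-0.0045,0.0052,0.02],[0,0,0.035],[0,0,0.02],[0,0,0],[0,0,0]],"turn":[[0,0,0],[0,0,0],[0,0,0],[0,0,0],[0,0,0]]}' >/dev/null; python3 -m inch '{"delta_pos":[[0,0,0.025],[0,0,0.025],[0,0,0.022],[0,0,0],[0,0,0]],"turn":[[0,0,0],[0,0,0],[0,0,0],[0,0,0],[0,0,0]]}'
```

```text
time: 20.97
position: [0.603, 0.1214, 0.0789]
tool_rot: [179.9, 0.0, 97.5]
force: [-0.3, 0.3, 0.8]
grip_width: 0.0494
finger_force: 0.0
```

```bash
python3 -m inch '{"delta_pos":[[-0.0015,-0.001,0.005],[0,0,0],[0,0,0],[0,0,0],[0,0,0]],"turn":[[0,0,0],[0,0,0],[0,0,0],[0,0,0],[0,0,0]]}' 0 60; python3 -m inch '{"delta_pos":[[0.0025,-0.0005,0],[0.005,-0.0003,0],[0.005,-0.0001,0],[0.005,-0.0001,0],[0.005,-0.0001,0]],"turn":[[0,0,-1.2],[0,0,-2.44],[0,0,-2.44],[0,0,-2.44],[0,0,-2.44]]}'; python3 -m inch '{"delta_pos":[[0.005,-0.0001,0],[0.005,-0.0001,0],[0.005,-0.0001,0],[0.005,-0.0001,0],[0.005,-0.0001,0]],"turn":[[0,0,-2.44],[0,0,-2.44],[0,0,-2.44],[0,0,-2.44],[0,0,-2.44]]}'; python3 -m inch '{"delta_pos":[[0.005,-0.0001,0],[0.005,-0.0001,0],[0.0025,0,0],[0,0,0],[0,0,0]],"turn":[[0,0,-2.44],[0,0,-2.44],[0,0,-1.2],[0,0,0],[0,0,0]]}'
```

```text
time: 21.38
position: [0.6021, 0.1196, 0.0736]
tool_rot: [179.9, 0.0, 97.5]
force: [-2.8, -0.5, 6.2]
grip_width: 0.0183
finger_force: 58.4
time: 21.8
position: [0.5967, 0.1414, 0.0735]
tool_rot: [179.9, 0.1, 108.6]
force: [-1.8, -3.5, 7.5]
grip_width: 0.0181
finger_force: 58.9
time: 22.22
position: [0.5858, 0.1639, 0.0735]
tool_rot: [180.0, 0.1, 120.8]
force: [-5.1, -7.5, 10.6]
grip_width: 0.0184
finger_force: 59.3
time: 22.63
position: [0.5786, 0.1743, 0.0735]
tool_rot: [180.0, 0.1, 126.8]
force: [-8.3, -7.1, 12.3]
grip_width: 0.0182
finger_force: 59.5
```

```bash
python3 -m inch '{"delta_pos":[[0,0,0],[0,0,0],[0,0,-0.02],[0,0,-0.04],[0,0,-0.04]],"turn":[[0,0,0],[0,0,0],[0,0,0],[0,0,0],[0,0,0]]}' 0.05 >/dev/null;python3 -m inch '{"delta_pos":[[0,0,-0.04],[0,0,-0.04],[0,0,-0.04],[0,0,-0.04],[0,0,-0.04]],"turn":[[0,0,0],[0,0,0],[0,0,0],[0,0,0],[0,0,0]]}'; python3 -m inch '{"delta_pos":[[0.02,0,-0.035],[0.02,0,-0.03],[0.02,0,0],[0,0,0],[0,0,0]],"turn":[[0,0,0],[0,0,0],[0,0,0],[0,0,0],[0,0,0]]}' 0; python3 - <<'E'
from h import *
np.set_printoptions(precision=4,suppress=True)
c,im=shot("wrist","w8");shot("side","d8");shot("scene","s8");print(c['origin'],c['rotation'])
p=im.astype(int)
def masks():
    h=cv2.cvtColor(im,cv2.COLOR_BGR2HSV);H,Sx,V=[h[:,:,i].astype(int) for i in range(3)]
    yield "red",(p[:,:,2]>150)&(p[:,:,1]<70)&(p[:,:,0]<80)
    yield "green",(H>45)&(H<85)&(Sx>100)
    yield "white",(Sx<25)&(V>190)
    yield "cork/basket",(H>5)&(H<22)&(Sx>90)&(V>120)&(V<200)
    yield "blue",(H>95)&(H<115)&(Sx>60)&(V>60)
for n,m in masks():
    k,l,st,ce=cv2.connectedComponentsWithStats(m.astype(np.uint8))
    for i in sorted(range(1,k),key=lambda i:-st[i,4])[:5]: 
        if st[i,4]>25: print(n,st[i],ce[i])
E
```

```text
time: 23.47
position: [0.5781, 0.1746, 0.3744]
tool_rot: [179.9, 0.0, 126.8]
force: [1.7, -0.5, -0.5]
grip_width: 0.0499
finger_force: 0.0
time: 23.88
position: [0.5423, 0.2233, 0.4373]
tool_rot: [180.0, 0.0, 126.8]
force: [0.3, -0.9, -0.2]
grip_width: 0.0001
finger_force: 0.0
[0.5018 0.2768 0.5808] [164.6974  -0.0839  36.7832]
red [315 228  15  19 214] [322.6262 237.3505]
green [258 167  12  79 382] [266.0681 202.2618]
white [ 429  130   72   72 4008] [464.5521 165.6939]
white [ 194  169   69   52 3146] [229.6742 194.2502]
white [ 200  226   63   34 1748] [230.9828 243.2346]
white [ 583    0   57   55 1489] [618.7119  19.4923]
white [ 42 256  47  39 743] [ 71.0296 269.3755]
cork/basket [     0      0    640    439 164381] [296.6591 182.6126]
cork/basket [   0    0   88  166 6772] [31.444  52.3624]
cork/basket [ 524    8   93   95 4374] [569.7019  55.2417]
cork/basket [ 427  111  109  109 2484] [493.8454 169.0745]
cork/basket [194   0  91  20 973] [248.9651   7.4717]
blue [193 215  71  15 633] [227.9968 223.6919]
blue [ 72 254  22  27  76] [ 86.5395 264.5132]
```

```bash
python3 - <<'E'
from h import *
np.set_printoptions(precision=4,suppress=True)
c,im=load("w8");A=np.array([.4887,.1037]);ang=lambda v:np.degrees(np.arctan2(v[1],v[0]))
red=onz(c,(322.6,237.4),.102)[:2];print("handle",red,ang(red-A)+90,np.linalg.norm(red-A))
h=cv2.cvtColor(im,cv2.COLOR_BGR2HSV);H,Sx,V=[h[:,:,i].astype(int) for i in range(3)]
m=((Sx<25)&(V>190))|((H>95)&(H<115)&(Sx>60))
Q=[]
for y in range(180,256,3):
    xs=np.nonzero(m[y,180:280])[0]+180
    if len(xs)>50:
        # silhouette rays -> axis point: bisector of edge rays on z=.104
        o,a=ray(c,(xs.min(),y));o,b=ray(c,(xs.max()+1,y));d=a+b;Q.append((o+d*(.104-o[2])/d[2])[:2]);print(y,xs.min(),xs.max(),Q[-1])
Q=np.array(Q);u=np.linalg.svd(Q-Q.mean(0))[2][0];u*=np.sign(u[1]);print("axis ang",ang(u),"from A",ang(Q.mean(0)-A),Q.mean(0))
B=np.array([.320,.3255]);print("need",ang(B-A),"jar->B",ang(B-Q.mean(0)))
# basket rim in side d8/w7 fit
c7,i7=load("w7");t=np.linspace(0,2*np.pi,120)
E
```

```text
handle [0.581 0.171] 126.09962454375739 0.11425282588186425
180 195 262 [0.4502 0.162 ]
183 198 262 [0.4535 0.1601]
186 199 262 [0.4559 0.1574]
189 199 273 [0.4633 0.1585]
192 199 276 [0.4668 0.1566]
195 199 278 [0.4698 0.1543]
198 199 279 [0.4723 0.1517]
201 199 279 [0.4743 0.1486]
204 199 279 [0.4763 0.1456]
207 199 279 [0.4784 0.1425]
210 199 279 [0.4804 0.1394]
213 199 279 [0.4825 0.1364]
216 187 279 [0.479  0.1291]
219 187 278 [0.4806 0.1256]
222 188 263 [0.4755 0.1172]
225 188 259 [0.4756 0.1125]
228 188 262 [0.4791 0.1105]
231 188 262 [0.4812 0.1073]
234 188 262 [0.4833 0.1041]
237 188 277 [0.4931 0.1066]
240 188 278 [0.4957 0.1038]
243 200 279 [0.504  0.1052]
246 200 279 [0.5061 0.1019]
249 200 277 [0.5072 0.0979]
252 200 274 [0.5079 0.0935]
255 203 271 [0.5099 0.0902]
axis ang 123.30903824502653 from A 108.18549641945248 [0.4808 0.1276]
need 127.25644193369394 jar->B 129.1074534780517
```

```bash
python3 - <<'E'
from h import *
np.set_printoptions(precision=1,suppress=True)
A=np.array([.4887,.1037]);t=np.linspace(0,2*np.pi,60)
def body(th,ps,lo=-.015,hi=.073,r=.042):
    out=[]
    for zz in np.linspace(lo,hi,8):
        x=-.05+r*np.cos(t);y=r*np.sin(t);z=zz+0*t
        X=x*np.cos(th)+z*np.sin(th);Z=.054-x*np.sin(th)+z*np.cos(th)
        out.append(np.c_[A[0]+X*np.cos(ps)-y*np.sin(ps),A[1]+X*np.sin(ps)+y*np.cos(ps),Z])
    return np.vstack(out)
for n in("s8","d8"):
    c,im=load(n);h=cv2.cvtColor(im,cv2.COLOR_BGR2HSV);H,S,V=[h[:,:,i].astype(int) for i in range(3)]
    m=((S<45)&(V>120))|((H>95)&(H<118)&(S>40))
    sh=lambda mm:(mm.astype(np.uint8))
    for ps in(124,127,130):
        for th in(70,80,90):
            q=proj(c,body(np.radians(th),np.radians(ps)));k=np.zeros(m.shape,np.uint8);cv2.fillConvexPoly(k,cv2.convexHull(q.astype(np.float32)).astype(np.int32),1)
            kl=np.zeros(m.shape,np.uint8);ql=proj(c,body(np.radians(th),np.radians(ps),.085,.110,.036));cv2.fillConvexPoly(kl,cv2.convexHull(ql.astype(np.float32)).astype(np.int32),1);kl[k>0]=0
            print(n,ps,th,"white in body %.3f"%m[k>0].mean(),"nonwhite in lid %.3f (%d px)"%(1-m[kl>0].mean(),kl.sum()),q.min(0),q.max(0))
E
```

```text
s8 124 70 white in body 0.366 nonwhite in lid 0.963 (294 px) [317.9 181.4] [356.7 228.5]
s8 124 80 white in body 0.384 nonwhite in lid 1.000 (229 px) [318.6 179.8] [357.4 227.5]
s8 124 90 white in body 0.405 nonwhite in lid 1.000 (164 px) [319.3 179.7] [357.9 226.3]
s8 127 70 white in body 0.357 nonwhite in lid 0.956 (294 px) [318.4 181.4] [355.8 228.5]
s8 127 80 white in body 0.374 nonwhite in lid 1.000 (217 px) [318.9 179.8] [356.3 227.4]
s8 127 90 white in body 0.393 nonwhite in lid 1.000 (157 px) [319.4 179.7] [356.6 226.3]
s8 130 70 white in body 0.348 nonwhite in lid 0.969 (290 px) [318.9 181.4] [354.9 228.4]
s8 130 80 white in body 0.364 nonwhite in lid 0.995 (222 px) [319.2 179.8] [355.1 227.4]
s8 130 90 white in body 0.382 nonwhite in lid 0.993 (150 px) [319.6 179.6] [355.2 226.3]
d8 124 70 white in body 0.448 nonwhite in lid 0.731 (242 px) [273.6 186.7] [313.4 226.2]
d8 124 80 white in body 0.504 nonwhite in lid 0.837 (215 px) [271.4 187. ] [311.1 225.1]
d8 124 90 white in body 0.571 nonwhite in lid 0.978 (182 px) [269.5 188.3] [309.  224.1]
d8 127 70 white in body 0.454 nonwhite in lid 0.696 (253 px) [273.5 186.8] [313.3 226.2]
d8 127 80 white in body 0.521 nonwhite in lid 0.825 (229 px) [271.2 187.3] [310.9 225.1]
d8 127 90 white in body 0.571 nonwhite in lid 0.995 (193 px) [269.1 188.7] [308.6 224.1]
d8 130 70 white in body 0.459 nonwhite in lid 0.671 (258 px) [273.3 187. ] [313.2 226.2]
d8 130 80 white in body 0.530 nonwhite in lid 0.830 (229 px) [271.  187.6] [310.6 225.1]
d8 130 90 white in body 0.571 nonwhite in lid 0.995 (197 px) [268.8 189.1] [308.2 224.1]
```

The tilt matches the stop best in both views, and the robot is clear of everything. I'll hand the job in.

```bash
python3 -m inch '{"delta_pos":[[0,0,0],[0,0,0],[0,0,0],[0,0,0],[0,0,0]],"turn":[[0,0,0],[0,0,0],[0,0,0],[0,0,0],[0,0,0]]}'; python3 -c "
from bench import workorder
print(workorder.job_done())"
```

```text
time: 24.45
position: [0.5428, 0.2225, 0.4367]
tool_rot: [-180.0, -0.0, 126.7]
force: [0.3, 0.1, 0.0]
grip_width: 0.0001
finger_force: 0.0
the job is handed in; nothing more can be done
None
```

I handed the job in at 24.5 s: the stand was squared to the board, and the jar was set in the V and tipped over to the stop. By my measurements its lid points within about 1° of the loaf basket's middle; the hand-in returned no verdict.

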